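# Sweep the used-up paint pans off the board into the scrap tray

### The job

With the wide flat brush, sweep all five used-up square pans off the near edge of the painting board into the white scrap tray standing against it; move the pans with the brush only, never with the fingers, and feel for the board and keep the stiff bristles light on it. Then lay the brush back on its wooden rest the way it lay, centred and flat across both rails, leaving the jar, the dish and everything else where they stand.

Things in the scene. Friction and masses are not known exactly. Their poses are not given: they have to be found in the camera images.
- brush: Wide flat brush, 215 mm long, 160 g, lying level and flat across its rest, bristles towards the robot. Own axes: x along it, from bristles to handle butt; y across its width; z square to its flat face (up as it lies). Origin: mid-thickness of the straight wooden handle, at the place to hold: 30 mm wide (y), 14 mm thick (z), straight from x = -20 to +52 mm, then a 38 mm round butt to +89 mm.
- brush_tip (a point): Where the middle of the blunt tips would be were the bristles straight: brush x = -126 mm, y = z = 0. Steel ferrule 92 x 14 mm from x = -48 to -78 mm, then stiff old bristles 90 mm wide, 12 mm thick, that have set bent at the ferrule's mouth by up to 0.2 rad (tips 10 mm) to either face: feel where they touch. Tilt the held brush 20 to 40 degrees, tips down, to sweep with the hand clear.
- rest: Fixed wooden brush rest, left or right of the board. Origin: underside of its 170 x 150 x 10 mm base; z up, x from bristle end to handle end. Two rails 12 mm thick along y at x = -63 mm (under ferrule) and +55 mm (under handle), tops at 35 mm; end blocks 14 mm higher, 126 mm apart. The brush lying on it has its origin 42 mm above the rest's, its axes along the rest's.
- board: Fixed plywood painting board with a taped-down sheet, 260 mm (x) by 420 mm (y), its flat top 34 mm above its origin, no rim. Origin: centre of its underside, on the table; -x is its near edge (towards the robot, at x = -130 mm), y along that edge.
- tray: Fixed white enamelled scrap tray with a dark rim, open at the top: 100 mm (x) by 220 mm (y), 28 mm high, walls and floor 3 mm; its rim is 6 mm below the board's top. It stands 1.5 mm off the board's near edge (board on its +x side), somewhere along that edge, axes along the board's. Origin: centre of its underside.
- pan1: A used-up watercolour pan (one of five): a square white plastic block 30 x 30 mm, 11 mm high, about 16 g, its shallow well scraped nearly empty, lying flat and loose on the board. Origin: centre of its underside; z up, x and y along its sides. The five pans are alike.
- pan2: A used-up watercolour pan (one of five): a square white plastic block 30 x 30 mm, 11 mm high, about 16 g, its shallow well scraped nearly empty, lying flat and loose on the board. Origin: centre of its underside; z up, x and y along its sides. The five pans are alike.
- pan3: A used-up watercolour pan (one of five): a square white plastic block 30 x 30 mm, 11 mm high, about 16 g, its shallow well scraped nearly empty, lying flat and loose on the board. Origin: centre of its underside; z up, x and y along its sides. The five pans are alike.
- pan4: A used-up watercolour pan (one of five): a square white plastic block 30 x 30 mm, 11 mm high, about 16 g, its shallow well scraped nearly empty, lying flat and loose on the board. Origin: centre of its underside; z up, x and y along its sides. The five pans are alike.
- pan5: A used-up watercolour pan (one of five): a square white plastic block 30 x 30 mm, 11 mm high, about 16 g, its shallow well scraped nearly empty, lying flat and loose on the board. Origin: centre of its underside; z up, x and y along its sides. The five pans are alike.
- jar: Bystander: squat glass jar with a steel lid, 56 mm across, 40 mm high, standing on the board near one of its far corners. Origin: centre of its underside.
- dish: Bystander: small white ceramic bowl, 64 mm across the rim, 20 mm high, standing on the board near the other far corner. Origin: centre of its underside.
- tube1: Bystander: paint tube lying on the table to the robot's left, 95 x 32 mm, 16 mm high. Origin: centre of its underside.
- eraser: Bystander: white eraser 55 x 24 x 14 mm on the table to the robot's right. Origin: centre of its underside.
- ink: Bystander: square ink bottle 46 x 46 mm, 60 mm high with its cap, on the table to the robot's right. Origin: centre of its underside.
- paintbox: Fixed bystander: open black paint box with two rows of filled pans, 235 x 105 mm, 22 mm high, on the other side of the board from the rest. Its pans do not come out. Origin: centre of its underside.
There are look-alikes about, which are no part of the job. Leave any orange or red look-alike of the pan2 alone.

How it is judged:
On the way, in this order (a step that is already met when the one before it is completed fails the run):
1. the brush is lifted clear of its rest (height (world z) of brush above 0.085 m), for 0.1 s.
2. all five pans lie in the scrap tray (x of pan1 in the frame of tray between -0.047 and 0.047 m and y of pan1 in the frame of tray between -0.107 and 0.107 m and z of each of pan1, pan2, pan3, pan4, pan5 in the frame of tray below 0.036 m and x of pan2 in the frame of tray between -0.047 and 0.047 m and y of pan2 in the frame of tray between -0.107 and 0.107 m and x of pan3 in the frame of tray between -0.047 and 0.047 m and y of pan3 in the frame of tray between -0.107 and 0.107 m and x of pan4 in the frame of tray between -0.047 and 0.047 m and y of pan4 in the frame of tray between -0.107 and 0.107 m and x of pan5 in the frame of tray between -0.047 and 0.047 m and y of pan5 in the frame of tray between -0.107 and 0.107 m), for 0.2 s.
At the end, for the whole second after the job is handed in: All five pans lie at rest inside the tray's walls, origins below 36 mm over its origin; the brush lies still on both rails of its rest, flat within 0.12 rad, within 25 mm of centred each way and 0.3 rad of the rest's x axis, its origin 36 to 48 mm above the rest's (all of step 2 and x of brush in the frame of rest between -0.025 and 0.025 m and y of brush in the frame of rest between -0.025 and 0.025 m and z of brush in the frame of rest between 0.036 and 0.048 m and angle between the x axis of brush and the x axis of rest, either way round below 0.3 rad and angle between brush's own z axis and vertical below 0.12 rad and linear speed of each of brush, pan1, pan2, pan3, pan4, pan5 below 0.02 m/s); the robot touches nothing.
It fails at once if a finger or the arm touches a pan (contact force between any of the fingers, the arm and pan1 above 0.3 N or contact force between any of the fingers, the arm and pan2 above 0.3 N or contact force between any of the fingers, the arm and pan3 above 0.3 N or contact force between any of the fingers, the arm and pan4 above 0.3 N or contact force between any of the fingers, the arm and pan5 above 0.3 N).
It fails at once if the brush is pressed on the board with more than 15 N (contact force between brush and board above 15 N).
It fails at once if a bystander is pushed more than 20 mm from its place (distance of any of jar, dish, tube1, eraser, ink from where it was at the start of the episode above 0.02 m).
It fails at once if the jar or the ink bottle is tipped by more than 0.4 rad (angle between any of jar, ink's own z axis and vertical above 0.4 rad).
It also fails if it takes over 70 s, if anything falls off the work surface, if the arm or the gripper's body presses on something with over 40 N, if the wrist force passes 120 N, or if a joint passes its speed limit or range.

### The arm

A 6-joint arm with a two-finger parallel gripper is mounted at the origin on the work surface. World frame = base frame: x ahead of the robot, y to its left, z up, the work surface at z = 0. Lengths are in m, angles in rad, forces in N, time in s.
With the tool pointing down it reaches from about 0.3 to 0.825 m from the base axis. Payload 5.4 kg.
Tool frame: the origin (TCP) lies at the very end of the fingers, on their centre line; the grasp point (between the pads) lies 19 mm behind it; z points along the fingers, y is the line along which they close (so a half turn about z gives the same grasp; the last joint's range is limited). The gripper opens to 92 mm and grips with 3 to 60 N. Pads are 20 mm wide; open, the fingers measure 128 mm over their backs; the gripper's body (75 mm by 189 mm) begins 69 mm behind the grasp point.
Start: joints at [0.916, 0.158, 1.597, -0, 1.386, -0.21], TCP at [0.247, 0.519, 0.215] pointing down, gripper open.
Joint ranges: [-2.91, 2.91], [-0.94, 2.29], [0.18, 2.7], [-1.29, 4.43], [0.17, 2.64], [-3, 3]. Speed limits (rad/s): [2.57, 2.57, 3.14, 3.14, 3.14, 3.14].

### API

Orientations are given as a rotation vector (axis times angle).
In Python, from workcell import bot gives the robot as it stands. Calls block until the motion is done:
- bot.goto(position, orientation): joint-space move of the TCP to a pose.
- bot.line_to(position, rot=None, max_speed=0.15): straight line of the TCP; rot=None keeps the orientation; max_speed is the mean speed in m/s.
- bot.set_joints(angles): joint-space move.
- bot.set_gripper(opening, newtons=None): opening from 0.0 (shut) to 1.0 (fully open); newtons is the grip in N (None keeps the last); returns when the fingers have stopped.
- bot.hold(seconds).
- bot.inverse_kinematics(position, orientation): joint angles nearest the present ones, or None.
- bot.read_camera(name): name is "scene" or "top" or "wrist"; returns a dict with "pixels" (420x560x3 uint8, blue, green, red), "fx", "fy", "cx", "cy" (pixels), "R" (3x3) and "t" (3): a world point X has camera coordinates R X + t. Camera axes: x right, y down, z forward; pixel columns grow to the right and rows downward; lengths in m; the calibration is good to about 2 mm. A picture is of the moment at which its call begins. There is no depth.
A pose or a line that the arm cannot do raises bot.MotionError and nothing moves.
- bot.job_done(): hands the job in; it is judged then, once.
Readings, each from a call of its own:
- bot.current_clock(): time.
- bot.current_joints(): joint angles.
- bot.current_joint_vel(): joint speeds.
- bot.current_effort(): joint torques, N m.
- bot.current_ee_pos(): TCP position.
- bot.current_tool_rot(): TCP orientation.
- bot.current_contact_force(): force on the tool from outside, world axes, zero at the start.
- bot.current_ft_torque(): the same for the moment, N m.
- bot.current_opening(): opening from 0.0 (shut) to 1.0 (fully open).
- bot.current_grip_force(): force on a finger pad.
Only numpy, scipy, OpenCV 4.12 (cv2) and the standard library are available. Lean on these libraries where they do the work, as an engineer would, in place of code of your own. Each camera call takes 0.05 s, during which the arm holds its last target. There are 200 camera calls.

## Working session

There is one attempt and no reset: what is moved stays moved. The work goes in short steps, each a Python script; the robot and the scene stay as the last script left them, time stands still between calls to the robot, and variables do not carry over. Pictures are saved under pics/ and viewed, at most 10 in all, crops included, and the job is handed in when it is done.

```bash
mkdir -p pics; ls
python3 - <<'E'
from workcell import bot
import cv2,numpy as np,pickle
d={}
for n in("top","scene"):
    c=bot.read_camera(n);d[n]=c;cv2.imwrite(f"pics/{n}0.png",c["pixels"])
    print(n,c["fx"],c["cx"],c["cy"],np.round(c["R"],3).tolist(),np.round(c["t"],3), np.round(-c["R"].T@c["t"],3))
pickle.dump(d,open("cam0.pkl","wb"))
print(bot.current_clock(),bot.current_tool_rot())
E
```

```text
pics
top 382.39675198309516 279.23694659098305 207.7267018932938 [[0.026, -1.0, -0.011], [-0.992, -0.025, -0.121], [0.121, 0.014, -0.993]] [-0.01   0.553  1.046] [ 0.423 -0.011  1.106]
scene 387.5091045132941 274.76452073626194 209.12501761949125 [[-0.285, 0.958, -0.004], [0.51, 0.148, -0.848], [-0.812, -0.244, -0.53]] [ 0.134 -0.227  1.39 ] [1.283 0.244 0.545]
0.1 [-6.92796359e-01 -3.06352612e+00  2.41800786e-03]
```

View pics/top0.png

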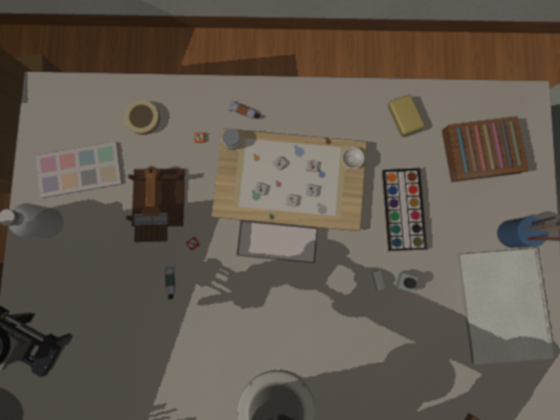

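View pics/scene0.png

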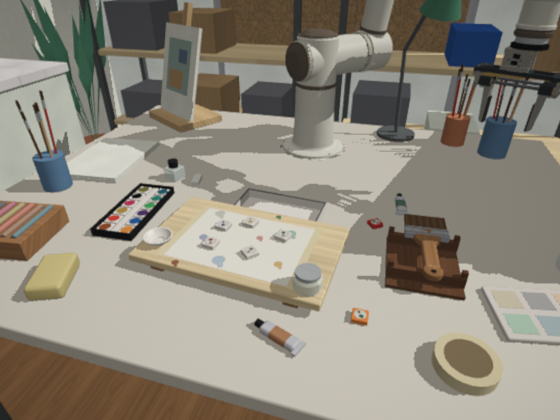

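```bash
cat > h.py <<'E'
import numpy as np,cv2,pickle
def ray(c,u,v):
    d=c["R"].T@np.array([(u-c["cx"])/c["fx"],(v-c["cy"])/c["fy"],1.]);return -c["R"].T@c["t"],d
def onz(c,u,v,z):
    o,d=ray(c,u,v);return o+d*(z-o[2])/d[2]
def tri(c1,p1,c2,p2):
    A=[];b=[]
    for c,p in((c1,p1),(c2,p2)):
        o,d=ray(c,*p);d/=np.linalg.norm(d);P=np.eye(3)-np.outer(d,d);A.append(P);b.append(P@o)
    return np.linalg.lstsq(np.vstack(A),np.hstack(b),rcond=None)[0]
def proj(c,X):
    q=c["R"]@np.asarray(X)+c["t"];return np.array([c["fx"]*q[0]/q[2]+c["cx"],c["fy"]*q[1]/q[2]+c["cy"]])
E
python3 - <<'E'
import pickle,cv2,numpy as np
d=pickle.load(open("cam0.pkl","rb"))
t=d["top"]["pixels"];s=d["scene"]["pixels"]
A=cv2.resize(t[120:270,120:380],None,fx=3,fy=3,interpolation=cv2.INTER_CUBIC)
A=cv2.convertScaleAbs(A,alpha=1.5)
cv2.imwrite("pics/a.png",A)
B=cv2.resize(s[180:330,130:470],None,fx=2.35,fy=2.35,interpolation=cv2.INTER_CUBIC)
cv2.imwrite("pics/b.png",B);print(A.shape,B.shape)
E
```

```text
(450, 780, 3) (352, 799, 3)
```

View pics/a.png

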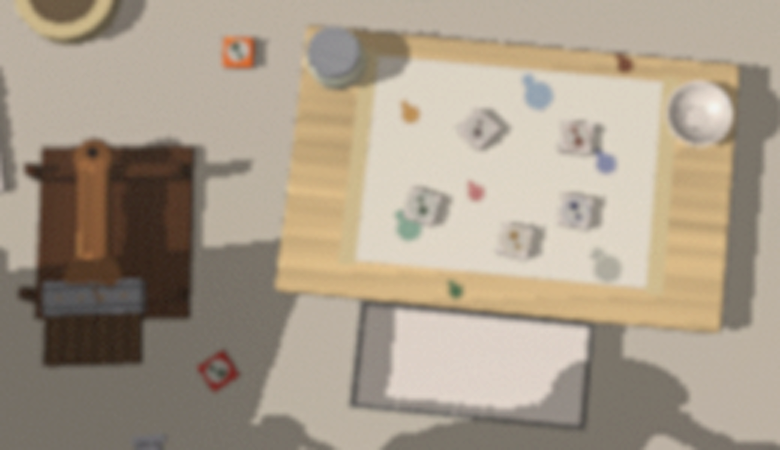

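View pics/b.png

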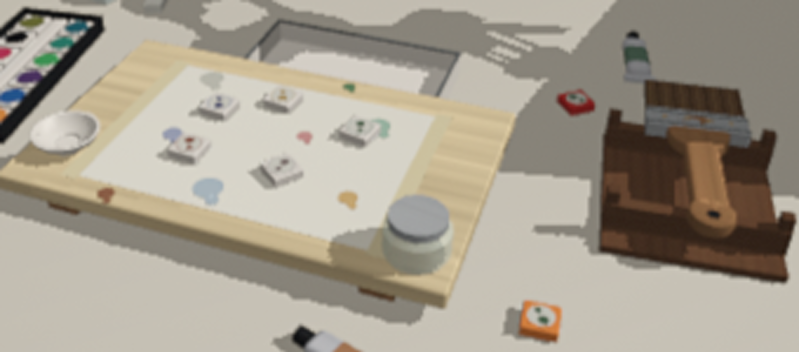

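```bash
cat >> h.py <<'E'
d=pickle.load(open("cam0.pkl","rb"));T,S=d["top"],d["scene"]
A=lambda u,v:(120+(u+.5)/3-.5,120+(v+.5)/3-.5)
B=lambda u,v:(130+(u+.5)/2.35-.5,180+(v+.5)/2.35-.5)
E
python3 - <<'E'
from h import *
np.set_printoptions(precision=4,suppress=True)
print("hole",tri(T,A(92,153),S,B(713,214)))
f=[((42,311),(748,122)),((143,315),(646,107)),((43,281),(750,146)),((145,280),(645,132)),((43,365),(738,90)),((142,363),(647,82))]
for a,b in f: print("ferr",tri(T,A(*a),S,B(*b)))
bc=[(306,26),(738,65),(720,330),(276,290)]
bs=[None,(0,165+3),(145,41),(517,112)]
for a,b in zip(bc,bs): print("board",onz(T,*A(*a),.034), tri(T,A(*a),S,B(*b)) if b else "")
for a in [(363,304),(591,324),(582,428),(352,405)]: print("tray",onz(T,*A(*a),.028))
print("traytri",tri(T,A(352,405),S,B(460,54)),tri(T,A(582,428),S,B(280,21)))
# pans: bright low-sat blobs triangulated by centres of top face
ps=[((483,127),(282,166)),((579,136),(189,145)),((429,204),(360,127)),((519,238),(283,96)),((580,209),(218,104))]
for a,b in ps: print("pan",onz(T,*A(*a),.045),tri(T,A(*a),S,B(*b)))
print("restbase",[onz(T,*A(*a),.01)for a in[(41,148),(193,147),(190,318),(36,316)]])
print("restblock",[onz(T,*A(*a),.049)for a in[(27,168),(23,293)]])
# rest scene base corners, block tops
print("rest scene",[onz(S,*B(*b),.01) for b in [(601,247),(785,277)]])
print("jar",onz(T,*A(335,55),.074),"dish",onz(T,*A(703,112),.054))
E
```

```text
hole [0.6488 0.372  0.0463]
ferr [0.4983 0.4101 0.0437]
ferr [0.497  0.3167 0.0421]
ferr [0.5271 0.4125 0.0369]
ferr [0.5305 0.318  0.0359]
ferr [0.4482 0.4039 0.0472]
ferr [0.4523 0.3158 0.043 ]
board [0.7814 0.177  0.034 ] 
board [ 0.752  -0.2396  0.034 ] [ 0.7505 -0.2379  0.0369]
board [ 0.4973 -0.2225  0.034 ] [ 0.4973 -0.2228  0.0295]
board [0.5243 0.1939 0.034 ] [0.5244 0.1961 0.0312]
tray [0.5137 0.1122 0.028 ]
tray [ 0.5002 -0.1028  0.028 ]
tray [ 0.4033 -0.0959  0.028 ]
tray [0.4189 0.1189 0.028 ]
traytri [0.4186 0.1207 0.0243] [ 0.403  -0.0955  0.0245]
pan [0.6828 0.0032 0.045 ] [0.6828 0.0057 0.0415]
pan [ 0.6763 -0.0876  0.045 ] [ 0.6766 -0.0864  0.0411]
pan [0.6079 0.0519 0.045 ] [0.6073 0.0558 0.0422]
pan [ 0.5777 -0.0331  0.045 ] [ 0.5773 -0.0308  0.0421]
pan [ 0.6065 -0.0896  0.045 ] [ 0.6065 -0.088   0.0408]
restbase [array([0.6603, 0.4354, 0.01  ]), array([0.6648, 0.2864, 0.01  ]), array([0.4976, 0.2799, 0.01  ]), array([0.4958, 0.4283, 0.01  ])]
restblock [array([0.6324, 0.4314, 0.049 ]), array([0.5143, 0.4263, 0.049 ])]
rest scene [array([0.6731, 0.2891, 0.01  ]), array([0.6672, 0.4337, 0.01  ])]
jar [0.7408 0.1418 0.074 ] dish [ 0.6998 -0.2026  0.054 ]
```

```bash
cat > r.py <<'E'
from h import *
from workcell import bot
from scipy.spatial.transform import Rotation as Ro
np.set_printoptions(precision=4,suppress=True)
BC=np.array([.6388,-.0228]);BY=-.065
def b2w(x,y):
    c,s=np.cos(BY),np.sin(BY);return BC+np.array([c*x-s*y,s*x+c*y])
def pose_o(o,yaw,tilt):   # TCP pose for brush origin o
    Rb=(Ro.from_euler("z",yaw)*Ro.from_euler("y",-tilt)).as_matrix()
    return np.asarray(o)-.019*Rb[:,2],Ro.from_matrix(Rb@np.diag([-1,1,-1])).as_rotvec()
def pose_t(bx,by,z,yaw=0.,tilt=np.radians(30)): # nominal tip at board (bx,by), world height z
    Rb=(Ro.from_euler("z",BY+yaw)*Ro.from_euler("y",-tilt)).as_matrix()
    return pose_o(np.r_[b2w(bx,by),z]+.126*Rb[:,0],BY+yaw,tilt)
BO=np.array([.5765,.367,.042]);BYAW=.045
def F(n=3):
    return np.mean([bot.current_contact_force() for _ in range(n)],0)
E
python3 - <<'E'
from r import *
for nm,p in dict(g=pose_o(BO,BYAW,0),up=pose_o(BO+[0,0,.1],BYAW,0),s1=pose_t(.09,.006,.04),s1h=pose_t(.09,.006,.1),e1=pose_t(-.155,.006,.04),s3=pose_t(.09,-.075,.04,-.13),e3=pose_t(-.155,-.045,.04,-.13),s2=pose_t(.01,.085,.04),e2=pose_t(-.155,.075,.04)).items():
    print(nm,p[0],bot.inverse_kinematics(*p))
try:
    bot.set_gripper(.75,50)
    bot.goto(*pose_o(BO+[0,0,.07],BYAW,0));print(bot.current_clock())
    bot.line_to(pose_o(BO,BYAW,0)[0],max_speed=.08)
    c=bot.read_camera("wrist");cv2.imwrite("pics/w1.png",c["pixels"])
    print(bot.current_clock(),F(),bot.current_ee_pos())
except bot.MotionError as e:print(e)
E
```

```text
g [0.5765 0.367  0.023 ] [ 0.3905  0.6221  1.3934  0.      1.1261 -1.2253]
up [0.5765 0.367  0.123 ] [ 0.3905  0.5074  1.3449  0.      1.2893 -1.2253]
s1 [ 0.8474 -0.0304  0.0865] [-0.2044  0.6039  1.3755  0.1157  0.6461 -1.7842]
s1h [ 0.8474 -0.0304  0.1465] [-0.2044  0.5355  1.3462  0.1029  0.7431 -1.7676]
e1 [ 0.6029 -0.0144  0.0865] [-0.2836  0.0328  2.1025  0.2265  0.5039 -1.96  ]
s3 [ 0.8401 -0.1265  0.0865] [-0.3137  0.608   1.3693  0.0985  0.646  -1.7525]
e3 [ 0.5976 -0.0806  0.0865] [-0.3864  0.0332  2.1021  0.2001  0.4991 -1.9133]
s2 [0.7727 0.0537 0.0865] [-0.0917  0.4411  1.608   0.0248  0.5691 -1.6148]
e2 [0.6074 0.0544 0.0865] [-0.1247  0.0566  2.0777  0.064   0.4853 -1.6791]
2.0417
3.1167 [-0.8886 -0.2051 -0.601 ] [0.5772 0.3673 0.0239]
```

View pics/w1.png

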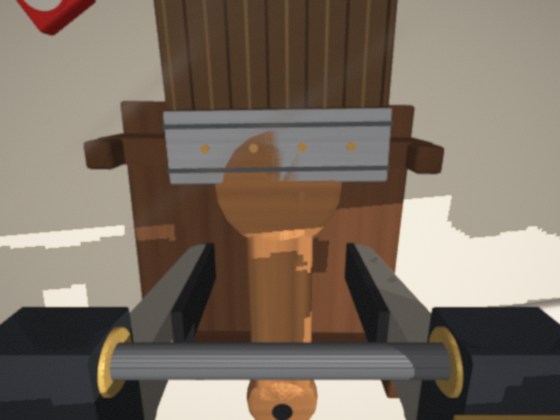

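Run:
```python
from r import *
bot.set_gripper(0,50);print("open",bot.current_opening()*92,bot.current_grip_force(),F())
p,r=pose_o(BO,BYAW,0)
bot.line_to(p+[0,0,.09],max_speed=.1);bot.hold(.2);print("lift",F())
bot.goto(*pose_t(.09,.006,.11));bot.line_to(pose_t(.09,.006,.062)[0],max_speed=.1);bot.hold(.3)
f0=F();print(f0,bot.current_clock())
z=.062
while z>.020:
    z-=.001;bot.line_to(pose_t(.09,.006,z)[0],max_speed=.03);f=F()-f0
    if f[2]>.9:break
print("contact z",z,f,bot.current_clock(),bot.current_ee_pos()-pose_t(.09,.006,z)[0])
c=bot.read_camera("top");cv2.imwrite("pics/t2.png",cv2.convertScaleAbs(cv2.resize(c["pixels"][90:280,200:390],None,fx=3,fy=3),alpha=1.5))
```

```text
open 29.634423131568624 49.949541091918945 [0.4859 0.1499 0.9215]
lift [ 0.1242  0.1514 -1.6493]
[ 0.2034 -0.2878 -0.8754] 7.7167
contact z 0.034999999999999976 [0.6219 0.2538 2.1426] 14.4667 [ 0.0006 -0.0001  0.0009]
```

View pics/t2.png

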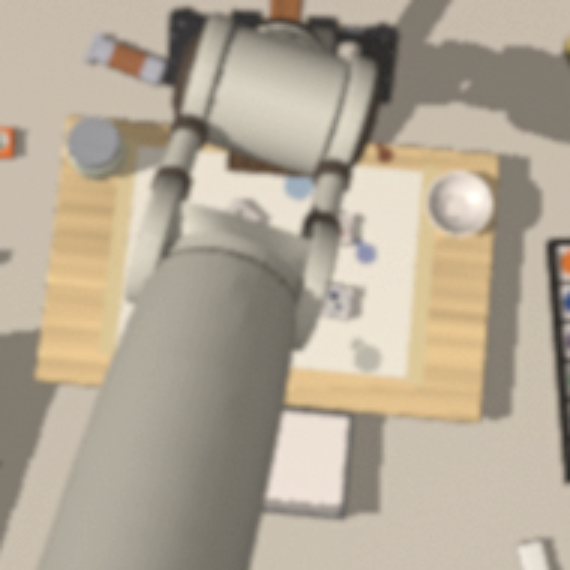

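```bash
cat >> r.py <<'E'
def sweep(p0,p1,z,yaw,f0,n=12,sp=.07):
    log=[]
    for k in range(1,n+1):
        bx,by=np.array(p0)+(np.array(p1)-p0)*k/n
        bot.line_to(pose_t(bx,by,z,yaw)[0],max_speed=sp);f=F()-f0
        log.append((round(bx,3),round(z,4),*np.round(f,1)))
        if bx>-.11:
            if f[2]>2.5:z+=.0007
            elif f[2]<.5:z-=.0005
    for l in log:print(*l)
    return z
def look(name):
    c=bot.read_camera("top");cv2.imwrite(f"pics/{name}.png",cv2.convertScaleAbs(cv2.resize(c["pixels"][110:280,200:390],None,fx=3,fy=3),alpha=1.5));return c
E
python3 - <<'E'
from r import *
f0=np.array([.2034,-.2878,-.8754])
z=sweep((.09,.006),(-.162,.006),.0355,0,f0)
bot.line_to(pose_t(-.15,.006,.09)[0],max_speed=.15)
bot.goto(*pose_t(.02,.085,.09));bot.hold(.1)
look("t3");print(z,bot.current_clock(),F())
E
```

```text
0.069 0.0355 -1.8 0.1 2.3
0.048 0.0355 -1.7 0.5 1.6
0.027 0.0355 -1.4 0.8 1.8
0.006 0.0355 -1.5 0.6 2.0
-0.015 0.0355 -2.2 0.2 2.2
-0.036 0.0355 -0.8 0.7 2.2
-0.057 0.0355 -1.3 0.3 2.9
-0.078 0.0362 -1.4 0.3 1.0
-0.099 0.0362 -1.6 0.5 1.2
-0.12 0.0362 -0.3 -0.5 1.6
-0.141 0.0362 -0.3 0.9 -0.7
-0.162 0.0362 -1.5 -0.1 0.7
0.036199999999999996 21.3583 [ 0.3596 -0.4043 -2.432 ]
```

View pics/t3.png

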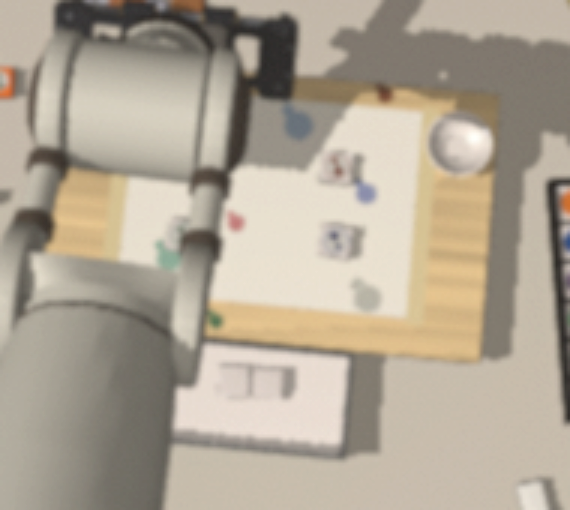

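Run:
```python
from r import *
bot.line_to(pose_t(.02,.085,.05)[0],max_speed=.1);bot.hold(.3);f0=F();print(f0)
bot.line_to(pose_t(.02,.085,.0362)[0],max_speed=.03);print(F()-f0)
sweep((.02,.085),(-.162,.075),.0362,0,f0,n=9)
bot.line_to(pose_t(-.15,.075,.09)[0],max_speed=.15)
bot.goto(*pose_t(.09,-.075,.09,-.13));
bot.line_to(pose_t(.09,-.075,.05,-.13)[0],max_speed=.1);bot.hold(.3);f0=F();print(f0)
bot.line_to(pose_t(.09,-.075,.036,-.13)[0],max_speed=.03);print(F()-f0)
look("t4")
sweep((.09,-.075),(-.162,-.042),.036,-.13,f0)
bot.line_to(pose_t(-.15,-.042,.09,-.13)[0],max_speed=.15)
bot.goto(*pose_t(.06,.1,.12,0));bot.hold(.2)
look("t5");print(bot.current_clock())
```

```text
[-0.7423  0.8674 -1.4302]
[-0.5305 -1.0745  1.6913]
-0.0 0.0362 0.0 -1.1 0.8
-0.02 0.0362 0.0 -0.3 1.7
-0.041 0.0362 -0.2 -1.5 0.7
-0.061 0.0362 0.2 -0.7 1.8
-0.081 0.0362 0.2 -1.6 1.4
-0.101 0.0362 0.2 -0.9 1.4
-0.122 0.0362 0.9 -1.0 1.2
-0.142 0.0362 1.1 -0.3 0.4
-0.162 0.0362 0.5 -1.3 -0.7
[ 0.1091 -0.2519 -1.9695]
[-0.7217  0.2059  3.2329]
0.069 0.036 -0.8 0.8 1.3
0.048 0.036 -1.7 0.4 2.7
0.027 0.0367 -0.3 0.8 0.9
0.006 0.0367 -0.1 0.7 0.4
-0.015 0.0362 -1.3 0.8 2.0
-0.036 0.0362 -0.9 0.3 2.6
-0.057 0.0369 -0.2 -0.1 0.7
-0.078 0.0369 -0.2 0.8 0.8
-0.099 0.0369 -0.2 -0.2 0.8
-0.12 0.0369 -0.2 1.6 0.3
-0.141 0.0369 -0.4 -0.1 0.3
-0.162 0.0369 -0.9 -0.1 0.3
37.1417
```

View pics/t5.png

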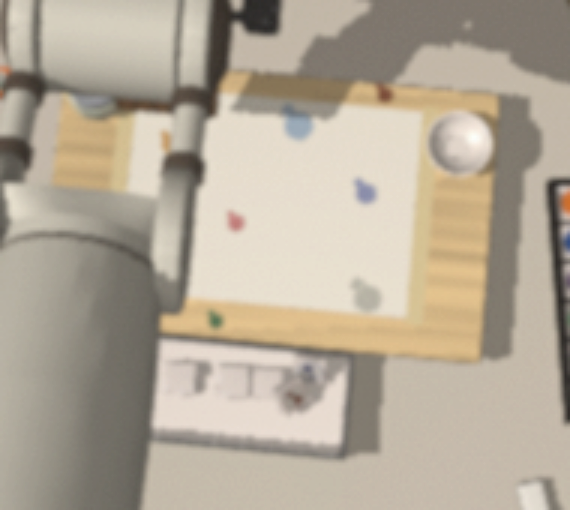

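Run:
```python
from r import *
bot.goto(*pose_o(BO+[0,-.004,.1],BYAW,0));bot.hold(.2)
t=bot.read_camera("top");s=bot.read_camera("scene");print(bot.current_clock())
pickle.dump(dict(top=t,scene=s),open("cam1.pkl","wb"))
a=cv2.resize(t["pixels"][210:270,230:325],(760,480),interpolation=cv2.INTER_CUBIC)
cv2.imwrite("pics/t6.png",cv2.convertScaleAbs(a,alpha=1.5)[:300])
b=cv2.resize(s["pixels"][170:250,215:345],(780,480),interpolation=cv2.INTER_CUBIC)[:290]
a=cv2.convertScaleAbs(a,alpha=1.5)[:300,:760]
cv2.imwrite("pics/ts6.png",np.vstack([np.pad(a,((0,0),(0,20),(0,0))),b]))
```

```text
38.8667
```

View pics/ts6.png

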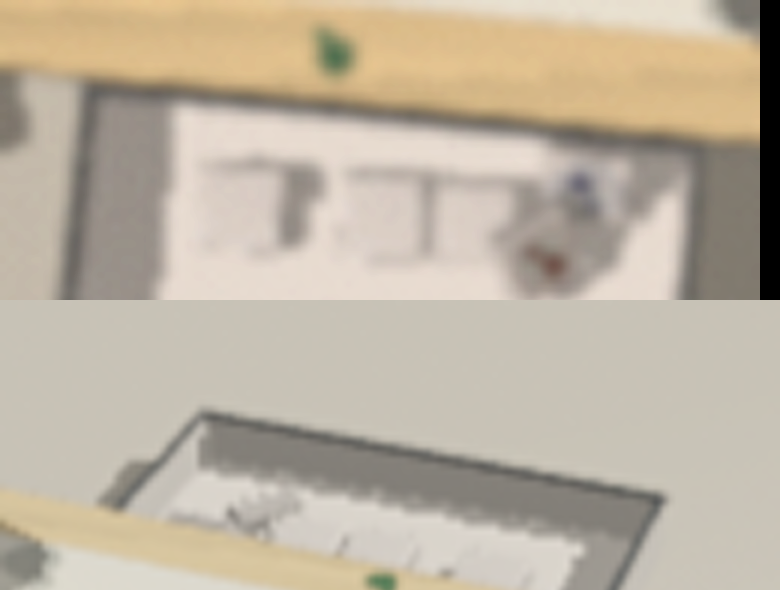

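Run:
```python
from r import *
P=BO+[0,-.004,0]
c=bot.read_camera("wrist");cv2.imwrite("pics/w2.png",c["pixels"])
bot.line_to(pose_o(P+[0,0,.012],BYAW,0)[0],max_speed=.08);bot.hold(.3);f0=F()
z=.012
while z>-.004:
    z-=.001;bot.line_to(pose_o(P+[0,0,z],BYAW,0)[0],max_speed=.03);f=F()-f0
    if f[2]>1.2:break
print(z,f,bot.current_clock(),bot.current_ee_pos())
```

```text
-0.0010000000000000035 [-1.0638 -1.3872  7.1888] 43.7167 [0.5767 0.3631 0.023 ]
```

View pics/w2.png

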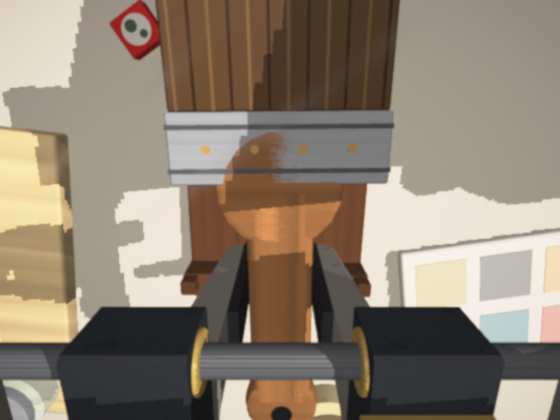

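Run:
```python
from r import *
P=BO+[0,-.004,0]
bot.set_gripper(.7)
p,r=pose_o(P,BYAW,0);bot.line_to(p,max_speed=.05);bot.hold(.3)
c=bot.read_camera("wrist");w1=cv2.imread("pics/w1.png")
tp=w1[105:190,160:395]
m=cv2.minMaxLoc(cv2.matchTemplate(c["pixels"],tp,cv2.TM_CCOEFF_NORMED));print("ferrule",m[1],m[3],"was (160,105)")
bot.line_to(p+[0,0,.12],max_speed=.15);bot.hold(.5)
t=bot.read_camera("top")
bot.goto(*pose_o([.45,.3,.22],BYAW,0));bot.hold(.5)
t=bot.read_camera("top");s=bot.read_camera("scene")
for n,q,(y0,y1,x0,x1) in (("top",t,(205,227,132,170)),("scene",s,(212,246,400,452))):
    m=cv2.minMaxLoc(cv2.matchTemplate(q["pixels"],d[n]["pixels"][y0:y1,x0:x1],cv2.TM_CCOEFF_NORMED));print(n,m[1],m[3],(x0,y0))
for n,u,q in (("jar",(222,128,242,150),t),("dish",(342,146,366,170),t)):
    x0,y0,x1,y1=u;m=cv2.minMaxLoc(cv2.matchTemplate(q["pixels"],d["top"]["pixels"][y0:y1,x0:x1],cv2.TM_CCOEFF_NORMED));print(n,m[1],m[3],u[:2])
print(bot.current_clock(),F())
```

```text
ferrule 0.9288126230239868 (161, 107) was (160,105)
top 0.8670569062232971 (133, 204) (132, 205)
scene 0.9814600348472595 (398, 212) (400, 212)
jar 0.9981935620307922 (222, 128) (222, 128)
dish 0.999290406703949 (342, 146) (342, 146)
47.7417 [ 0.217  -0.6999 -0.4772]
```

The brush is back within a pixel or two of its original place, shifted by the intended 4 mm towards centre. The jar and dish have not moved.

```bash
python3 -c "
from workcell import bot
print(bot.job_done())"
```

```text
the job is handed in; nothing more can be done
None
```

I handed the job in at about 48 s (limit 70 s): the camera shows all five pans in the tray, the brush back on both rails, and the jar and dish unmoved; the judge's verdict was not shown, and I didn't separately check the tube, eraser or ink bottle.

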